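Expose a well plate at the third click of the light box's attenuator

ROBOT

A 6-joint arm with a two-finger parallel gripper is mounted at the origin on a cart in front of the work surface, level with it; the furniture and walls round the work are solid. World frame = base frame: x ahead of the robot, y to its left, z up, the work surface at z = 0. Lengths are in mm, angles in rad, forces in N, time in s.
With the tool pointing down it reaches from about 325 to 775 mm from the base axis. Payload 5.5 kg.
Tool frame: the origin (TCP) lies at the very end of the fingers, on their centre line; the grasp point (between the pads) lies ctrl.pinch_z behind it (ctrl.pinch_z is the distance from the TCP to the grasp point, in mm); z points along the fingers, y is the direction in which the jaws open and shut (so a half turn about z gives the same grasp; the last joint's range is limited). The gripper opens to 88 mm and grips with 3 to 60 N. Pads are 20 mm wide; open, the fingers measure 115 mm over their backs; the gripper's body (75 mm by 178 mm) begins 61 mm behind the grasp point.
Start: joints at [1.173, 0.091, 1.231, -0, 1.82, -0.057], TCP at [200.55, 565.505, 222.631] pointing down, gripper open.
Joint ranges: [-2.87, 2.87], [-0.86, 2.18], [0.17, 2.46], [-1.51, 4.65], [0.06, 2.69], [-2.65, 2.65]. Speed limits (rad/s): [2.57, 2.57, 3.01, 3.14, 3.14, 3.14].

INTERFACE

Orientations are given as a unit quaternion [w, x, y, z].
In Python, from workcell import ctrl gives the robot as it stands.
- The arm moves only by the tool send_rows, never from a script. Its arguments are lists of equal length, an entry for each row: "translation": the shift along the world's x, y, z in mm, a list of three; "spin": the turn about the world's z in degrees. A call has exactly 8 rows; each row is the pose to reach, as a shift and turn from the pose commanded when the call began; what a row does not reach only later rows make up. A row lasts 1/10 s, in which the tool goes at most 50 mm and 8.59 degrees, less where a joint would pass 70% of its speed; a pose out of reach is approached as far as the arm can. A call with a gripper value outside its range is refused whole. "gripper" is the opening, from 0 (shut) to 1 (fully open), set as the call begins (left out, the last holds). The fingers move at their own pace and stop on an object; "squeeze" is the grip in N (left out, the last holds). Time passes only in rows, so rows that repeat a pose let the fingers close, or fill a call up. It gives the time, the measured TCP pose, the force and the opening at its end, in the units of the state.
- ctrl.read_state(): the state, without advancing time (a new reading comes with each control period).
- ctrl.grab_frame(name): name is "side" or "top"; returns a dict with "frame" (400x640x3 uint8, red, green, blue), "fx", "fy", "cx", "cy" (pixels), "rvec" (rotation vector, rad) and "tvec" (3), from world to camera coordinates, as OpenCV has them. Camera axes: x right, y down, z forward; pixel columns grow to the right and rows downward; lengths in mm; the calibration is good to about 2 mm. A picture is of the moment at which its call begins. There is no depth.
- ctrl.hand_in(): hands the job in, once; it reports no verdict.
Trained networks look in a picture, given as the dict that the camera call returned (one of the last four; its "shot" number tells which), for a name from the list of things; names that differ only in an ending like _2 or _b are one class to them, and where a whole thing is asked for, a point or a joint stands for the part that bears it (a point fixed in the world has none). Each returns a list of dicts, best first, with "confidence" (0 to 1); they miss things now and then, are a little off and sometimes report something else, mostly with a low value. They report only what shows in the picture. A call takes as long as a camera call.
- ctrl.cut_out(picture, thing): "pixels" (400x640 bool, what is visible of it).
- ctrl.place_of(picture, thing): "location" ([x, y, z] in mm, in world coordinates, good to about 4 mm: a listed point, or the origin of a listed thing).
The state is a dict: "time_s": time; "joints": joint angles; "qd": joint speeds; "effort": joint torques, N m; "tcp_pos": TCP position; "ee_rot": TCP orientation; "ft_force": force on the tool from outside, world axes, zero at the start; "ft_torque": the same for the moment, N m; "gripper_width": opening from 0.0 (shut) to 1.0 (fully open).
Only numpy, scipy, OpenCV 4.12 (cv2) and the standard library are available. Lean on these libraries where they do the work, as an engineer would, in place of code of your own. Each camera call takes 0.05 s, during which the arm holds its last target. There are 200 camera calls.

TASK

Get the well plate ready on the white light box and start its exposure, working with fingertips only: push the plate along its channel until it sits fully home against the back stop, then push the red attenuator lever away from the closed end, click by click, and leave it resting in the third click stop; it must never run past the third, because brighter light bleaches the samples. Last, press the green start button all the way down and let it go. Be gentle with the lever, do not pick the plate up, and leave the things standing around where they are.

Things in the scene. Friction and masses are not known exactly. Their poses are not given: they have to be found in the camera images.
- illuminator: White bench-top light box for well plates, fixed to the bench, 210 mm deep (x), 250 mm wide (y). Origin: centre of its underside, on the bench; x points from its front to its back, y to its left, z up. Right part of its top (y -124 to 34 mm): dark deck at z = 52 mm, reaching forward to x = -100 mm. Left part (y 37 to 118 mm): grey control panel at z = 56 mm.
- plate_seat (a point): Point on the deck (x 39, y -45, z 52 mm of the light box, same axes) under the centre of the plate when it is fully home. Two aluminium guides, 10 mm high, form a channel 131 mm wide centred on this point's y, open at the front; 43 mm beyond the point (+x) is the front face of the stop bar, 15 mm high.
- plate: Loose lidded 96-well plate, clear pale blue, 86 mm (x, along the channel) by 128 mm (y) by 12 mm high, about 55 g, lying flat on the deck in the channel, 20 to 40 mm short of the stop. Origin: centre of its underside. It slides with little force.
- attenuator (a joint): Slide of the red lever along its slot, m: 0 at the closed end near the front, growing to 0.078 as it is pushed to the back (light box +x). It starts in a free stretch, 0 to 0.006 (under 1 N to move). Then five click stops: 0.020, 0.034, 0.048 (the third), 0.062, 0.076. A sprung ball holds it in each; about 6 N push it out.
- dot_third (a point): White dot on the grey panel, 26 mm left of the slot, level with the third click stop (x -7 mm of the light box): the white line on the lever points at it when the lever is in that stop. Five such dots of growing size mark the stops, a bar marks closed. Halfway between stops (first: at joint value 0.013) is a tooth crest; pushed over it, the lever snaps forward into the next stop by itself.
- lever_tab (a point): Middle of the red ribbed lever tab, 12 mm thick along the slot (the front face, to be pushed, is 6 mm before this point), 22 mm wide, its top 13 mm above the point, which is 16 mm above the grey panel. With the lever at 0 it is at x -55, y 77.5, z 72 mm of the light box. A black foot 3 mm high reaches 15 mm before and behind the point.
- start_button (a joint): Travel of the green start button in m: 0 released, 0.006 fully down; a spring of about 5 N at full travel brings it back up.
- start_button_top (a point): Centre of the top face of the green round start button, 24 mm across, 10 mm above the grey panel, at x = 72, y = 77.5, z = 66 mm of the light box. It is pressed straight down.
- vial_a: Amber screw vial with black cap, 24 mm across, 54 mm tall, standing at the right side of the light box. Origin: centre of its underside. To be left alone.
- vial_b: Second amber vial, the same, nearer the robot. To be left alone.
- timer: White bench timer, 66 by 68 by 21 mm, lying to the right in front. Origin: centre of its underside. To be left alone.
- bottle: Glass reagent bottle with pink liquid and blue cap, 80 mm across, 141 mm tall, standing farther to the right. Origin: centre of its underside. To be left alone.
- marker_green: White and green marker pen, 138 mm long, lying on the bench in front of the light box. Origin: centre of its underside. To be left alone.

How it is judged:
By the outcome, as a careful person would: the job done as asked, in the order asked, and still so for the second after the job is handed in, with the robot touching nothing.
It also fails if it takes over 51 s, if anything falls off the work surface, if the arm or the gripper's body presses on something with over 40 N, if the wrist force passes 120 N, or if a joint passes its speed limit or range.

## Working session

There is one attempt and no reset: what is moved stays moved. The work goes in short steps, Python scripts to look and compute and a tool call to move; the robot and the scene stay as the last step left them, time stands still between calls to the robot, and variables do not carry over. Pictures are saved under pics/ and viewed, about 8 in all and at most 12, crops included, and the job is handed in when it is done.

Besides the shell and the picture viewer there is one more tool, called after ">>>" as name(argument=value, ...), one argument or row to a line, values as JSON. send_rows: Moves the arm, as the interface text tells. Its arguments: {"type":"object","properties":{"translation":{"type":"array","items":{"type":"array","items":{"type":"number"}}},"spin":{"type":"array","items":{"type":"number"}},"gripper":{"type":"number"},"squeeze":{"type":"number"}},"required":["translation","spin"]}

```bash
mkdir -p pics; cat > h.py <<'E'
import numpy as np, cv2
from workcell import ctrl
def proj(f,P):
    K=np.array([[f['fx'],0,f['cx']],[0,f['fy'],f['cy']],[0,0,1.]])
    return cv2.projectPoints(np.array(P,float).reshape(-1,1,3),np.array(f['rvec'],float),np.array(f['tvec'],float),K,None)[0].reshape(-1,2)
def unproj(f,uv,z):
    R=cv2.Rodrigues(np.array(f['rvec'],float))[0];t=np.array(f['tvec'],float).ravel()
    d=R.T@np.array([(uv[0]-f['cx'])/f['fx'],(uv[1]-f['cy'])/f['fy'],1]);o=-R.T@t
    return o+d*(z-o[2])/d[2]
def save(f,n,crop=None,s=1):
    im=f['frame'][:,:,::-1]
    if crop: im=im[crop[1]:crop[3],crop[0]:crop[2]]
    cv2.imwrite('pics/'+n,cv2.resize(im,None,fx=s,fy=s,interpolation=cv2.INTER_CUBIC))
E
python3 - <<'E'
from h import *
import pickle
fs=[]
for n in('top','side'):
    f=ctrl.grab_frame(n);fs.append(f)
    for t in['illuminator','plate_seat','plate','dot_third','lever_tab','start_button_top','vial_a','timer','bottle','marker_green']:
        print(n,t,[(np.round(r['location']),round(r['confidence'],2)) for r in ctrl.place_of(f,t)[:2]])
    pickle.dump(f,open(n+'0.pkl','wb'))
im=np.vstack([f['frame'] for f in fs]); cv2.imwrite('pics/a.png',cv2.resize(im[:,:,::-1],(480,600)))
cv2.imwrite('pics/top.png',fs[0]['frame'][:,:,::-1]);cv2.imwrite('pics/side.png',fs[1]['frame'][:,:,::-1])
s=ctrl.read_state();print(s['time_s'],s['tcp_pos'],s['ee_rot'],ctrl.pinch_z)
E
```

```text
top illuminator [(array([492., 150.,   0.]), 0.84)]
top plate_seat [(array([534., 106.,  53.]), 0.79)]
top plate []
top dot_third [(array([492., 258.,  58.]), 0.92), (array([502., 106.,  54.]), 0.5)]
top lever_tab [(array([438., 229.,  72.]), 0.44)]
top start_button_top [(array([564., 224.,  68.]), 0.58), (array([351., 194.,   3.]), 0.45)]
top vial_a [(array([403.,  -6.,  -2.]), 0.5), (array([565., 227.,  68.]), 0.46)]
top timer []
top bottle [(array([ 424., -396.,   -1.]), 0.76)]
top marker_green [(array([355., 194.,   4.]), 0.77)]
side illuminator [(array([494., 150.,   1.]), 0.66)]
side plate_seat []
side plate []
side dot_third [(array([486., 256.,  57.]), 0.69)]
side lever_tab [(array([440., 229.,  73.]), 0.53)]
side start_button_top [(array([565., 228.,  68.]), 0.56)]
side vial_a [(array([446.,  -6.,  -5.]), 0.62), (array([399.,  -8.,  -4.]), 0.59)]
side timer [(array([ 386., -209.,   -2.]), 0.97), (array([352., 187.,  -1.]), 0.5)]
side bottle [(array([ 426., -396.,    1.]), 0.79), (array([ 386., -208.,   -2.]), 0.29)]
side marker_green [(array([352., 184.,   1.]), 0.51)]
1.1 [200.55735743 565.50540815 222.63994276] [ 1.70007715e-05  1.69578479e-01  9.85516686e-01 -4.46199458e-06] 18.700000000000003
```

View pics/top.png

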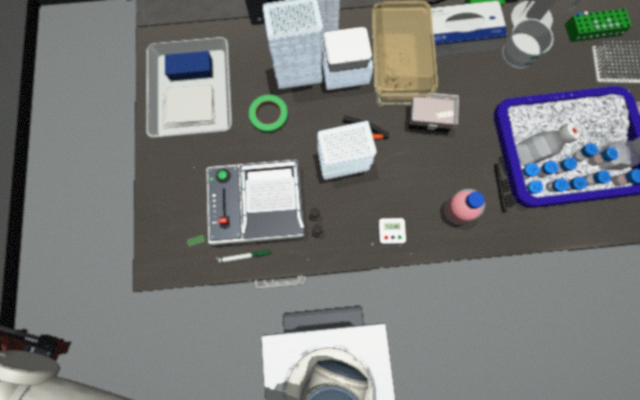

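View pics/side.png

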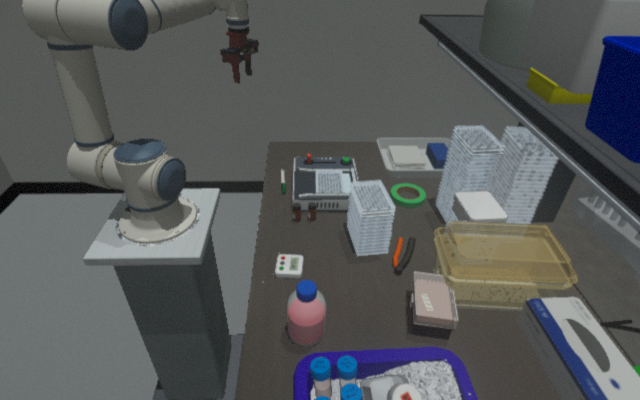

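```bash
python3 - <<'E'
from h import *
f=ctrl.grab_frame('top')
r=ctrl.cut_out(f,'illuminator');m=r[0]['pixels'].astype(np.uint8)
c=max(cv2.findContours(m,0,1)[0],key=cv2.contourArea)
print(cv2.minAreaRect(c),m.sum())
# red & green centroids
im=f['frame'].astype(int);
def cen(mask,z,l,box=(195,150,310,255)):
    b=np.zeros(mask.shape,bool);b[box[1]:box[3],box[0]:box[2]]=1
    v,u=np.where(mask&b);p=(u.mean(),v.mean());print(l,len(u),np.round(p,1),np.round(unproj(f,p,z),1));
R,G,B=im[...,0],im[...,1],im[...,2]
cen((R>G+70)&(R>B+70),85,'red');cen((G>R+60)&(G>B+30),66,'green',(195,150,250,200))
s=5;x0,y0=195,150;crop=np.ascontiguousarray(cv2.resize(f['frame'][150:255,195:315,::-1],None,fx=s,fy=s,interpolation=cv2.INTER_CUBIC))
for yaw,col in((0,(0,255,255)),(-1.5,(255,0,255))):
    a=np.deg2rad(yaw);Rz=np.array([[np.cos(a),-np.sin(a)],[np.sin(a),np.cos(a)]])
    def L(x,y,z):
        p=Rz@[x,y]+[493,150];return [*p,z]
    pts=[L(-105,125,56),L(105,125,56),L(105,-125,52),L(-105,-125,52)]
    q=((proj(f,pts)-[x0,y0]+.5)*s).astype(int);cv2.polylines(crop,[q],True,col,1)
    for P in(L(72,77.5,66),L(-55,77.5,85),L(82,-45,67),L(-7,103.5,56)):
        cv2.circle(crop,tuple(((proj(f,[P])[0]-[x0,y0]+.5)*s).astype(int)),3,col,1)
cv2.imwrite('pics/b.png',crop)
E
```

```text
((253.9608917236328, 202.04647827148438), (78.89703369140625, 96.6243896484375), 85.07289123535156) 5881
red 44 [222.4 220.3] [439.7 227.3  85. ]
green 64 [221.3 174.8] [565.1 229.4  66. ]
```

View pics/b.png

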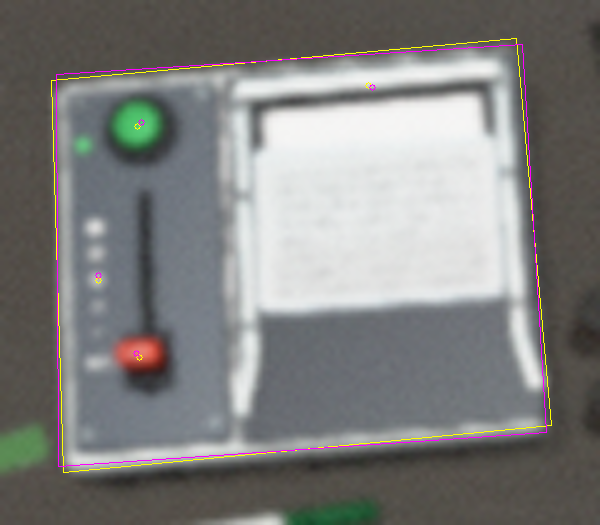

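The top crop shows the button at crop (135,125) and the red lever at (140,353), at the bar. The plate's front edge is at y≈305, about 25–30 mm short of the stop. The yellow outline (yaw 0) fits.

>>> send_rows(
  translation=[
    [20,-40,0],
    [40,-80,0],
    [60,-120,0],
    [80,-160,0],
    [100,-200,0],
    [120,-240,0],
    [140,-280,0],
    [160,-320,0],
  ],
  spin=[2.5,5,7.5,10,12.5,15,17.5,19.5],
  gripper=0.5,
)

```text
time_s: 2.0
tcp_pos: [361.0, 243.9, 222.9]
ee_rot: [0.0, -0.001, 1.0, 0.0]
ft_force: [0.3, 0.3, 0.2]
gripper_width: 0.498
```

>>> send_rows(
  translation=[
    [20,-35,0],
    [40,-75,0],
    [60,-115,-20],
    [65,-140,-60],
    [65,-140,-100],
    [65,-140,-125],
    [65,-140,-125],
    [65,-140,-125],
  ],
  spin=[0,0,0,0,0,0,0,0],
)

```text
time_s: 2.8
tcp_pos: [425.6, 105.6, 98.4]
ee_rot: [0.0, 0.0, 1.0, 0.0]
ft_force: [0.6, 0.3, 1.1]
gripper_width: 0.5
```

```bash
python3 - <<'E'
from h import *
f=ctrl.grab_frame('top');g=ctrl.grab_frame('side')
s=ctrl.read_state();print(s['time_s'],s['tcp_pos'],s['ee_rot'],s['ft_force'],s['gripper_width'])
a=cv2.resize(f['frame'][150:255,195:315],(600,525),interpolation=2)
b=cv2.resize(g['frame'][90:230,240:400],(600,525),interpolation=2)
cv2.imwrite('pics/c.png',cv2.resize(np.hstack([a,b]),(800,350))[:,:,::-1])
E
```

```text
2.9 [426.60956115 105.91866423 100.00972194] [ 1.72591364e-03 -5.74623838e-05  9.99998468e-01  2.87059655e-04] [ 0.48017352  0.42403901 -0.38247022] 0.4967833689083209
```

View pics/c.png

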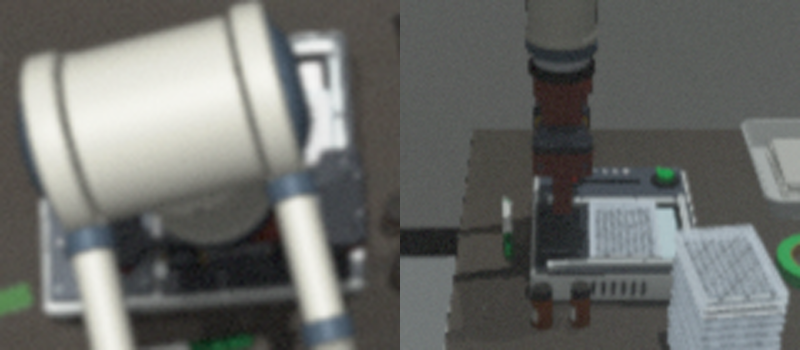

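The side view shows the fingertips just in front of the plate, over the deck.

>>> send_rows(
  translation=[
    [0,0,-25],
    [0,0,-40],
    [0,0,-40],
    [5,0,-40],
    [10,0,-40],
    [14,0,-40],
    [18,0,-40],
    [22,0,-40],
  ],
  spin=[0,0,0,0,0,0,0,0],
)

```text
time_s: 3.7
tcp_pos: [448.1, 105.5, 57.9]
ee_rot: [0.0, 0.0, 1.0, 0.0]
ft_force: [-0.1, 0.0, -0.9]
gripper_width: 0.497
```

>>> send_rows(
  translation=[
    [3,0,0],
    [6,0,0],
    [9,0,0],
    [12,0,0],
    [14,0,0],
    [16,0,0],
    [18,0,0],
    [20,0,0],
  ],
  spin=[0,0,0,0,0,0,0,0],
)

```text
time_s: 4.5
tcp_pos: [467.6, 105.5, 57.6]
ee_rot: [-0.0, 0.0, 1.0, -0.0]
ft_force: [0.3, -0.3, -0.1]
gripper_width: 0.497
```

```bash
python3 - <<'E'
from h import *
g=ctrl.grab_frame('side')
s=ctrl.read_state();print(s['time_s'],s['tcp_pos'],s['ft_force'])
save(g,'d.png',(280,130,380,220),6)
E
```

```text
4.55 [467.90727939 105.48051045  57.59354943] [-0.93351354 -0.33015873  0.27029778]
```

View pics/d.png

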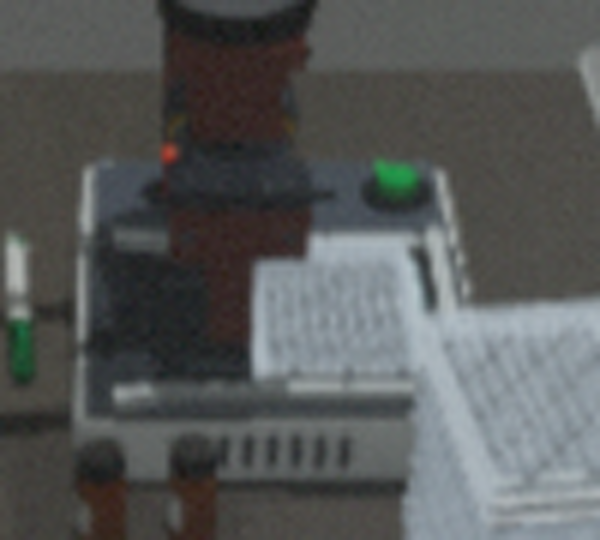

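The plate is being pushed squarely and its back edge is close to the stop bar. I'll carry on slowly until the force rises.

>>> send_rows(
  translation=[
    [1.5,0,0],
    [3,0,0],
    [4,0,0],
    [5,0,0],
    [6,0,0],
    [7,0,0],
    [8,0,0],
    [9,0,0],
  ],
  spin=[0,0,0,0,0,0,0,0],
)

```text
time_s: 5.35
tcp_pos: [476.6, 105.5, 57.6]
ee_rot: [0.0, 0.0, 1.0, -0.0]
ft_force: [-0.2, 0.1, -0.5]
gripper_width: 0.506
```

>>> send_rows(
  translation=[
    [0.5,0,0],
    [1,0,0],
    [1.5,0,0],
    [2,0,0],
    [2.5,0,0],
    [3,0,0],
    [3,0,0],
    [3,0,0],
  ],
  spin=[0,0,0,0,0,0,0,0],
)

```text
time_s: 6.15
tcp_pos: [477.5, 105.8, 57.6]
ee_rot: [-0.002, 0.0, 1.0, 0.0]
ft_force: [-10.2, 0.9, 6.2]
gripper_width: 0.502
```

Contact with the stop came at TCP x≈477.3, with 10 N reaction. Now I'll back off and go to the lever with the gripper shut.

>>> send_rows(
  translation=[
    [-6,0,0],
    [-25,0,0],
    [-30,0,40],
    [-45,30,60],
    [-60,70,60],
    [-76,110,60],
    [-76,123,60],
    [-76,123,60],
  ],
  spin=[0,0,0,0,0,0,0,0],
  gripper=0,
)

```text
time_s: 6.95
tcp_pos: [403.5, 229.7, 117.6]
ee_rot: [0.0, -0.001, 1.0, 0.0]
ft_force: [0.4, 0.1, 0.2]
gripper_width: 0.007
```

>>> send_rows(
  translation=[
    [0,0,-20],
    [0,0,-40],
    [0,0,-50],
    [0,0,-51],
    [3,0,-51],
    [6,0,-51],
    [8,0,-51],
    [10,0,-51],
  ],
  spin=[0,0,0,0,0,0,0,0],
)

```text
time_s: 7.75
tcp_pos: [414.2, 228.6, 67.4]
ee_rot: [0.001, 0.0, 1.0, 0.0]
ft_force: [0.3, -0.4, -0.1]
gripper_width: 0.006
```

```bash
python3 - <<'E'
from h import *
g=ctrl.grab_frame('side')
s=ctrl.read_state();print(s['time_s'],s['tcp_pos'],s['ft_force'],s['gripper_width'])
save(g,'e.png',(280,130,380,220),6)
E
```

```text
7.8 [414.27973663 228.59990759  67.19894545] [-0.42524213 -0.82120978 -0.33439   ] 0.00012678421273568322
```

View pics/e.png

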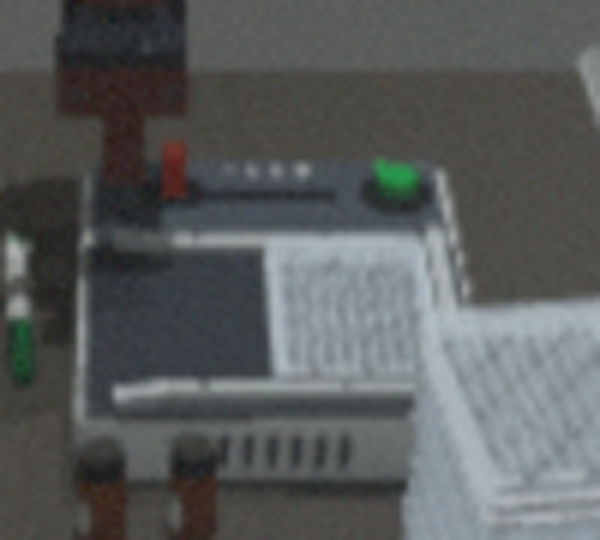

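Plate looks home. Its front edge is at crop x≈268 and its back meets the bar at ≈420. The shut finger, right edge at x≈148, stands about 8 mm in front of the red lever at x≈163–186.

>>> send_rows(
  translation=[
    [2,0,0],
    [4,0,0],
    [6,0,0],
    [8,0,0],
    [10,0,0],
    [11,0,0],
    [12,0,0],
    [13,0,0],
  ],
  spin=[0,0,0,0,0,0,0,0],
)

```text
time_s: 8.6
tcp_pos: [426.6, 228.5, 66.6]
ee_rot: [-0.0, 0.0, 1.0, -0.0]
ft_force: [-0.4, -0.7, 0.0]
gripper_width: 0.002
```

>>> send_rows(
  translation=[
    [0.5,0,0],
    [1,0,0],
    [1.5,0,0],
    [2,0,0],
    [2.5,0,0],
    [3,0,0],
    [3,0,0],
    [3,0,0],
  ],
  spin=[0,0,0,0,0,0,0,0],
)

```text
time_s: 9.4
tcp_pos: [428.8, 228.5, 66.6]
ee_rot: [-0.001, 0.0, 1.0, -0.0]
ft_force: [-5.3, -1.5, 2.0]
gripper_width: 0.007
```

>>> send_rows(
  translation=[
    [0.5,0,0],
    [1,0,0],
    [1.5,0,0],
    [2,0,0],
    [2.5,0,0],
    [3,0,0],
    [3.5,0,0],
    [4,0,0],
  ],
  spin=[0,0,0,0,0,0,0,0],
)

```text
time_s: 10.2
tcp_pos: [433.8, 228.5, 66.6]
ee_rot: [0.0, 0.0, 1.0, -0.0]
ft_force: [-1.4, -1.0, 1.2]
gripper_width: 0.006
```

>>> send_rows(
  translation=[
    [0.5,0,0],
    [1,0,0],
    [1.5,0,0],
    [2,0,0],
    [2.5,0,0],
    [2.5,0,0],
    [2.5,0,0],
    [2.5,0,0],
  ],
  spin=[0,0,0,0,0,0,0,0],
)

```text
time_s: 11.0
tcp_pos: [436.1, 228.5, 66.7]
ee_rot: [0.0, 0.0, 1.0, 0.0]
ft_force: [0.6, 0.1, 0.2]
gripper_width: 0.007
```

```bash
cat > lv.py <<'E'
from h import *
import sys
s=ctrl.read_state();print(s['time_s'],s['tcp_pos'],s['ft_force'])
g=ctrl.grab_frame('side')
im=g['frame'].astype(int)[145:172,290:350];R,G,B=im[...,0],im[...,1],im[...,2]
m=(R>G+70)&(R>B+70);v,u=np.where(m)
p=(u.mean()+290,v.mean()+145);print(len(u),p,unproj(g,p,76))
if len(sys.argv)>1: save(g,sys.argv[1],(280,130,380,220),6)
E
python3 lv.py
```

```text
11.0 [436.08508911 228.52884672  66.66095226] [0.61041223 0.14016064 0.22785804]
0 (np.float64(nan), np.float64(nan)) [nan nan nan]lv.py:7: RuntimeWarning: Mean of empty slice.
  p=(u.mean()+290,v.mean()+145);print(len(u),p,unproj(g,p,76))
  ret = ret.dtype.type(ret / rcount)
```

```bash
sed -i 's/m=(R>G+70)&(R>B+70)/m=(R>1.8*G)\&(R>1.8*B)\&(R>110)/' lv.py; python3 lv.py f.png
```

```text
11.05 [436.06867604 228.53835822  66.66050599] [-0.37339816  0.51007786 -0.76210325]
1 (np.float64(314.0), np.float64(155.0)) [459.92727855 240.26141633  76.        ]
```

View pics/f.png

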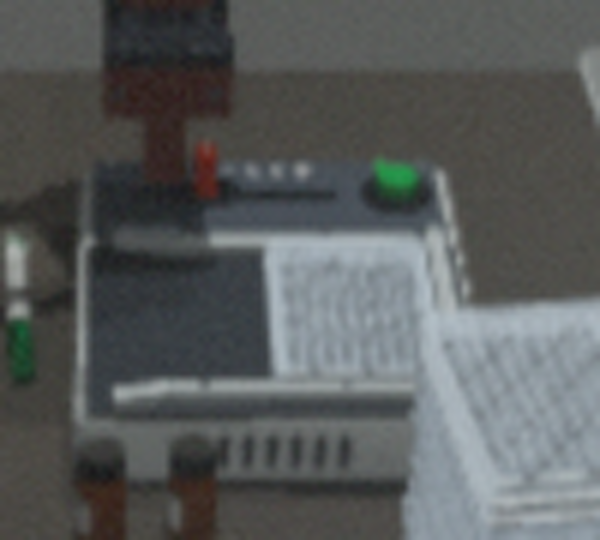

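Lever moved from crop x 174 to 206 (≈20 mm), which is the first stop. The finger stands a few mm behind it.

>>> send_rows(
  translation=[
    [1.5,0,0],
    [3,0,0],
    [4.5,0,0],
    [5.5,0,0],
    [6.5,0,0],
    [7.5,0,0],
    [8.5,0,0],
    [9.5,0,0],
  ],
  spin=[0,0,0,0,0,0,0,0],
)

```text
time_s: 11.9
tcp_pos: [444.7, 228.5, 66.7]
ee_rot: [-0.001, 0.0, 1.0, -0.0]
ft_force: [-4.7, -0.7, 2.6]
gripper_width: 0.004
```

>>> send_rows(
  translation=[
    [0.5,0,0],
    [1,0,0],
    [1.5,0,0],
    [2,0,0],
    [2.5,0,0],
    [3,0,0],
    [3.5,0,0],
    [4,0,0],
  ],
  spin=[0,0,0,0,0,0,0,0],
)

```text
time_s: 12.7
tcp_pos: [449.8, 228.6, 66.6]
ee_rot: [0.0, 0.0, 1.0, 0.0]
ft_force: [-0.7, -0.2, -0.3]
gripper_width: 0.006
```

```bash
sed -i 's/(R>110)/(R>85)/' lv.py; python3 lv.py
```

```text
12.7 [449.80810791 228.58000362  66.62100466] [-0.69103316 -0.19307487 -0.31618263]
0 (np.float64(nan), np.float64(nan)) [nan nan nan]lv.py:7: RuntimeWarning: Mean of empty slice.
  p=(u.mean()+290,v.mean()+145);print(len(u),p,unproj(g,p,76))
  ret = ret.dtype.type(ret / rcount)
```

```bash
sed -i 's/^m=.*;v,u/m=(R-(G+B)\/2>45)\&(R>70)\&(np.arange(60)>0);v,u/' lv.py; python3 lv.py g.png
```

```text
12.75 [449.83368263 228.56880946  66.61688492] [ 0.51515351 -0.14567563 -0.20911041]
9 (np.float64(316.6666666666667), np.float64(158.0)) [468.09083176 220.1207876   76.        ]
```

View pics/g.png

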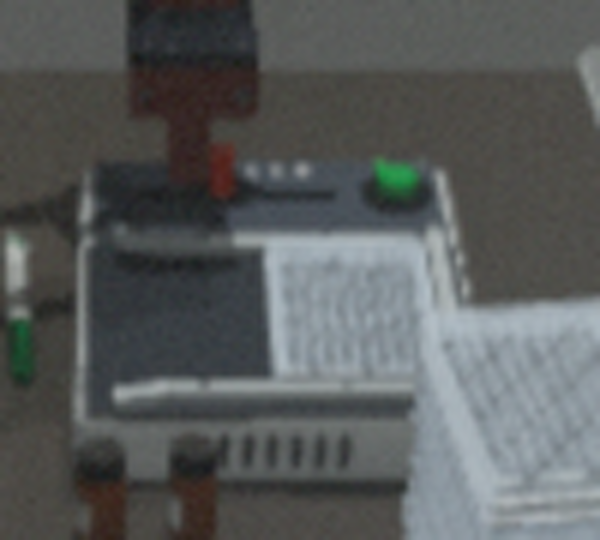

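The lever is at crop x≈222, in contact with the finger (edge 212). It has reached about the second crest with near-zero force and hasn't snapped yet. I'll nudge it on.

>>> send_rows(
  translation=[
    [0.3,0,0],
    [0.6,0,0],
    [0.9,0,0],
    [1.2,0,0],
    [1.5,0,0],
    [1.5,0,0],
    [1.5,0,0],
    [1.5,0,0],
  ],
  spin=[0,0,0,0,0,0,0,0],
)

```text
time_s: 13.6
tcp_pos: [451.1, 228.5, 66.6]
ee_rot: [0.0, 0.0, 1.0, -0.0]
ft_force: [0.3, -0.9, -0.1]
gripper_width: 0.005
```

```bash
python3 lv.py g2.png
```

```text
13.6 [451.05789746 228.50192004  66.64259492] [ 0.33745029 -0.88958059 -0.08915234]
13 (np.float64(318.38461538461536), np.float64(157.92307692307693)) [473.8011488  220.61747198  76.        ]
```

View pics/g2.png

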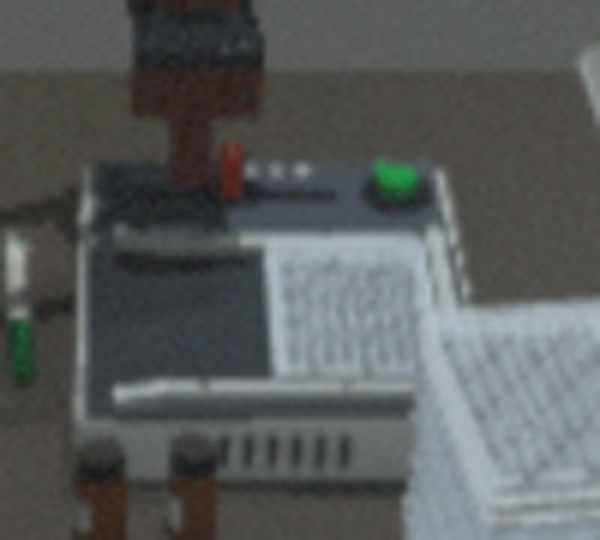

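The lever snapped to crop x≈231 with a visible gap to the finger, so it is in the second stop. Next is the third.

>>> send_rows(
  translation=[
    [1.5,0,0],
    [3,0,0],
    [4.5,0,0],
    [5.5,0,0],
    [6.5,0,0],
    [7.5,0,0],
    [8.5,0,0],
    [9.5,0,0],
  ],
  spin=[0,0,0,0,0,0,0,0],
)

```text
time_s: 14.45
tcp_pos: [460.2, 228.5, 66.7]
ee_rot: [-0.0, 0.0, 1.0, -0.0]
ft_force: [-2.9, -0.8, 1.5]
gripper_width: 0.002
```

>>> send_rows(
  translation=[
    [0.4,0,0],
    [0.8,0,0],
    [1.2,0,0],
    [1.6,0,0],
    [2,0,0],
    [2.4,0,0],
    [2.8,0,0],
    [3.2,0,0],
  ],
  spin=[0,0,0,0,0,0,0,0],
)

```text
time_s: 15.25
tcp_pos: [463.9, 228.5, 66.6]
ee_rot: [0.0, 0.0, 1.0, 0.0]
ft_force: [0.4, -0.7, 0.8]
gripper_width: 0.006
```

>>> send_rows(
  translation=[
    [0.3,0,0],
    [0.6,0,0],
    [0.9,0,0],
    [1.2,0,0],
    [1.3,0,0],
    [1.3,0,0],
    [1.3,0,0],
    [1.3,0,0],
  ],
  spin=[0,0,0,0,0,0,0,0],
)

```text
time_s: 16.05
tcp_pos: [465.0, 228.5, 66.6]
ee_rot: [-0.0, 0.0, 1.0, -0.0]
ft_force: [-0.1, 0.2, 0.1]
gripper_width: 0.008
```

```bash
python3 lv.py g3.png
```

```text
16.05 [465.03639722 228.50460333  66.62190016] [-0.10226662  0.23110212  0.10566221]
13 (np.float64(322.53846153846155), np.float64(157.3846153846154)) [487.75065947 224.16579922  76.        ]
```

The lever advanced 13.95 mm from the second stop and force is zero, so it is in the third. Now I'll retreat, rise, and move over the button.

>>> send_rows(
  translation=[
    [-8,0,0],
    [-12,0,10],
    [-12,0,50],
    [5,0,70],
    [45,0,70],
    [85,0,60],
    [100,0,40],
    [100,0,20],
  ],
  spin=[0,0,0,0,0,0,0,0],
)

```text
time_s: 16.9
tcp_pos: [566.9, 228.3, 86.8]
ee_rot: [0.001, 0.001, 1.0, 0.0]
ft_force: [-0.5, 0.3, 0.1]
gripper_width: 0.006
```

```bash
python3 lv.py h.png
```

```text
16.9 [566.85668886 228.2976854   86.82396973] [-0.52489076  0.30866103  0.07682792]
28 (np.float64(322.2857142857143), np.float64(156.78571428571428)) [487.11067232 228.16828269  76.        ]
```

View pics/h.png

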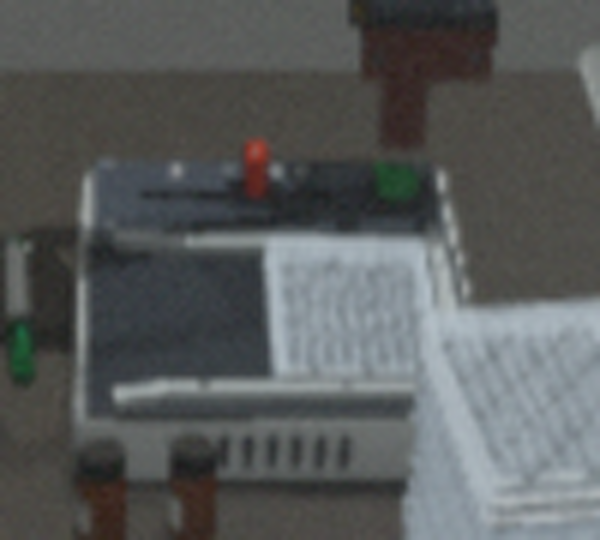

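The finger is over the button (crop x≈403 vs 397). The lever measures world x≈487, against 486.5 expected for the third stop. Pressing now.

>>> send_rows(
  translation=[
    [-2,0,-8],
    [-2,0,-15],
    [-2,0,-19],
    [-2,0,-22],
    [-2,0,-24],
    [-2,0,-26],
    [-2,0,-27],
    [-2,0,-27],
  ],
  spin=[0,0,0,0,0,0,0,0],
)

```text
time_s: 17.75
tcp_pos: [563.1, 228.9, 64.1]
ee_rot: [0.001, 0.0, 1.0, 0.001]
ft_force: [-9.9, -3.2, 18.0]
gripper_width: 0.004
```

>>> send_rows(
  translation=[
    [0,0,-0.5],
    [0,0,-1],
    [0,0,-1.5],
    [0,0,-2],
    [0,0,-2.5],
    [0,0,-3],
    [0,0,-3],
    [0,0,-3],
  ],
  spin=[0,0,0,0,0,0,0,0],
)

```text
time_s: 18.55
tcp_pos: [563.2, 228.9, 63.8]
ee_rot: [0.002, 0.0, 1.0, 0.001]
ft_force: [-15.8, -5.0, 28.2]
gripper_width: 0.004
```

Stopped rigidly at z≈64, not 60. I'll look closely before pressing harder.

```bash
python3 - <<'E'
from h import *
g=ctrl.grab_frame('side');s=ctrl.read_state();print(s['ft_force'],s['ft_torque'],s['tcp_pos'],s['joints'])
import pickle
for z in(66,60,56):print(proj(g,[[565,228.5,z]]),proj(g,[[563,228.9,z]]))
save(g,'i.png',(320,135,370,172),15)
E
```

```text
[-15.21019504  -4.82244324  28.70130289] [-0.82364275  2.78148584  0.03755607] [563.1909891  228.88647412  63.85001345] [ 3.29921920e-01  1.35233050e-01  1.46483893e+00  2.45092486e-04
  1.53777004e+00 -1.24072938e+00]
[[345.3988867 159.3252577]] [[344.79315785 159.266145  ]]
[[345.28575188 160.88173141]] [[344.68166431 160.82250406]]
[[345.21066462 161.91475859]] [[344.60766631 161.85545596]]
```

View pics/i.png

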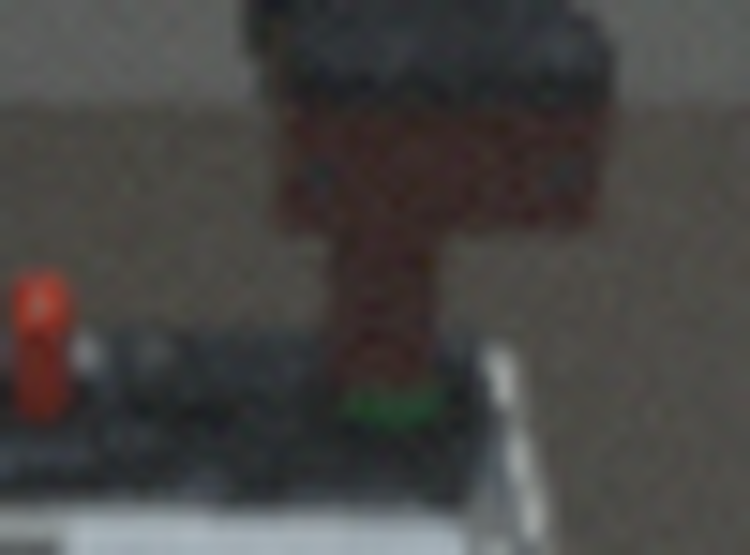

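The finger is about 2 mm in front of the button centre (crop 383 vs 392), and the wrist moment also puts the contact ahead of the tool axis. Its front edge probably caught the bezel. I'll lift, recentre and retry.

>>> send_rows(
  translation=[
    [0,0,6],
    [0,0,20],
    [2.5,-1.5,20],
    [2.5,-1.5,14],
    [2.5,-1.5,10],
    [2.5,-1.5,8],
    [2.5,-1.5,6],
    [2.5,-1.5,5],
  ],
  spin=[0,0,0,0,0,0,0,0],
)

```text
time_s: 19.4
tcp_pos: [566.1, 226.9, 64.1]
ee_rot: [0.001, 0.0, 1.0, 0.0]
ft_force: [-4.6, -2.2, 18.4]
gripper_width: 0.004
```

>>> send_rows(
  translation=[
    [0,0,-0.5],
    [0,0,-1],
    [0,0,-1.5],
    [0,0,-2],
    [0,0,-2],
    [0,0,-2],
    [0,0,-2],
    [0,0,-2],
  ],
  spin=[0,0,0,0,0,0,0,0],
)

```text
time_s: 20.2
tcp_pos: [566.1, 226.9, 64.0]
ee_rot: [0.001, 0.0, 1.0, 0.0]
ft_force: [-7.0, -4.2, 21.9]
gripper_width: 0.007
```

>>> send_rows(
  translation=[
    [0,0,3],
    [0,0,6],
    [0,0,9],
    [0,0,9],
    [0,0,7.4],
    [0,0,7.4],
    [0,0,7.4],
    [0,0,7.4],
  ],
  spin=[0,0,0,0,0,0,0,0],
)

```text
time_s: 21.0
tcp_pos: [565.6, 226.9, 66.9]
ee_rot: [0.0, 0.0, 1.0, -0.0]
ft_force: [2.8, -0.3, 2.9]
gripper_width: 0.007
```

>>> send_rows(
  translation=[
    [0,0,-0.5],
    [0,0,-1],
    [0,0,-1.5],
    [0,0,-1.8],
    [0,0,-1.8],
    [0,0,-1.8],
    [0,0,-1.8],
    [0,0,-1.8],
  ],
  spin=[0,0,0,0,0,0,0,0],
)

```text
time_s: 21.8
tcp_pos: [565.6, 226.9, 65.3]
ee_rot: [0.0, 0.0, 1.0, -0.0]
ft_force: [1.7, -1.9, 4.2]
gripper_width: 0.005
```

```bash
python3 - <<'E'
from h import *
for _ in range(3):
    g=ctrl.grab_frame('side');s=ctrl.read_state();print(np.round(s['ft_force'],2),np.round(s['ft_torque'],3),np.round(s['tcp_pos'],2))
for t in('start_button_top',):
    print([(np.round(r['location'],1),r['confidence']) for r in ctrl.place_of(g,t)])
E
```

```text
[ 2.   -0.71  4.21] [-0.317 -0.44   0.02 ] [565.62 226.96  65.29]
[ 2.8  -1.15  4.97] [-0.285 -0.418  0.004] [565.62 226.93  65.29]
[ 1.13 -2.26  5.7 ] [-0.35  -0.423 -0.004] [565.62 226.96  65.28]
[]
```

>>> send_rows(
  translation=[
    [0,0,1],
    [0,0,2],
    [0,0,2.9],
    [0,0,2.9],
    [0,0,2.9],
    [0,0,2.9],
    [0,0,2.9],
    [0,0,2.9],
  ],
  spin=[0,0,0,0,0,0,0,0],
)

```text
time_s: 22.8
tcp_pos: [565.3, 227.1, 68.0]
ee_rot: [-0.0, 0.0, 1.0, 0.0]
ft_force: [-0.2, -0.5, 2.4]
gripper_width: 0.006
```

```bash
cat > av.py <<'E'
from h import *
F=[]
for _ in range(6):
    ctrl.grab_frame('side');s=ctrl.read_state();F.append(s['ft_force'])
print(s['time_s'],np.mean(F,0).round(2),np.round(s['tcp_pos'],2))
E
python3 av.py
```

```text
23.1 [ 0.32 -0.48  2.98] [565.31 227.11  68.01]
```

>>> send_rows(
  translation=[
    [0,0,1],
    [0,0,2],
    [0,0,3],
    [0,0,4],
    [0,0,4],
    [0,0,4],
    [0,0,4],
    [0,0,4],
  ],
  spin=[0,0,0,0,0,0,0,0],
)

```text
time_s: 23.9
tcp_pos: [565.5, 227.0, 72.0]
ee_rot: [-0.0, 0.0, 1.0, -0.0]
ft_force: [0.2, 0.7, -0.1]
gripper_width: 0.005
```

```bash
python3 av.py
```

```text
24.2 [-0.02  0.04  0.1 ] [565.56 226.99  72.12]
```

Force probes at the button: 0 N at z=72, 3 N at 68, about 5 N at 65.3, and a hard stop at 64.2. That is a spring travel of about 6 mm, so the button top sits at ≈70 and it was pressed fully and released. I'll clear the arm and check everything from above.

>>> send_rows(
  translation=[
    [0,0,30],
    [0,10,70],
    [-20,50,80],
    [-40,95,90],
    [-60,140,100],
    [-80,180,110],
    [-100,220,120],
    [-120,260,120],
  ],
  spin=[0,0,0,0,0,0,0,0],
)

```text
time_s: 25.0
tcp_pos: [444.9, 489.0, 194.4]
ee_rot: [0.001, 0.0, 1.0, 0.001]
ft_force: [0.4, 1.0, -0.3]
gripper_width: 0.005
```

>>> send_rows(
  translation=[
    [-30,30,0],
    [-60,60,0],
    [-95,90,0],
    [-130,110,0],
    [-165,120,0],
    [-200,120,0],
    [-200,120,0],
    [-200,120,0],
  ],
  spin=[0,0,0,0,0,0,0,0],
)

```text
time_s: 25.8
tcp_pos: [245.0, 607.2, 192.4]
ee_rot: [0.0, -0.001, 1.0, 0.0]
ft_force: [0.3, -1.6, -0.1]
gripper_width: 0.006
```

```bash
python3 - <<'E'
from h import *
f=ctrl.grab_frame('top');g=ctrl.grab_frame('side')
for n in('top','side'):
    q={'top':f,'side':g}[n]
    for t in('lever_tab','dot_third','start_button_top','plate_seat','plate','attenuator'):
        try: print(n,t,[(np.round(r['location'],1),round(r['confidence'],2)) for r in ctrl.place_of(q,t)[:1]])
        except Exception as e: print(e)
print(ctrl.read_state()['time_s'])
a=cv2.resize(f['frame'][150:255,195:315],(686,600),interpolation=2)
cv2.imwrite('pics/j.png',a[:,:,::-1])
E
```

```text
top lever_tab [(array([484.7, 230.7,  72. ]), 0.66)]
top dot_third [(array([490.3, 257.8,  62.1]), 0.82)]
top start_button_top [(array([566.6, 225. ,  66. ]), 0.54)]
top plate_seat []
top plate [(array([532.4, 108.1,  52.1]), 0.87)]
it knows: bottle, dot_third, illuminator, lever_tab, marker_green, plate, plate_seat, start_button_top, timer, vial
side lever_tab [(array([485. , 226.3,  72.3]), 0.63)]
side dot_third [(array([483.3, 256.7,  58.3]), 0.92)]
side start_button_top [(array([566.6, 228.4,  68.4]), 0.57)]
side plate_seat [(array([527.6, 103.7,  49.8]), 0.69)]
side plate [(array([529.3, 106.8,  51.2]), 0.81)]
it knows: bottle, dot_third, illuminator, lever_tab, marker_green, plate, plate_seat, start_button_top, timer, vial
26.4
```

View pics/j.png

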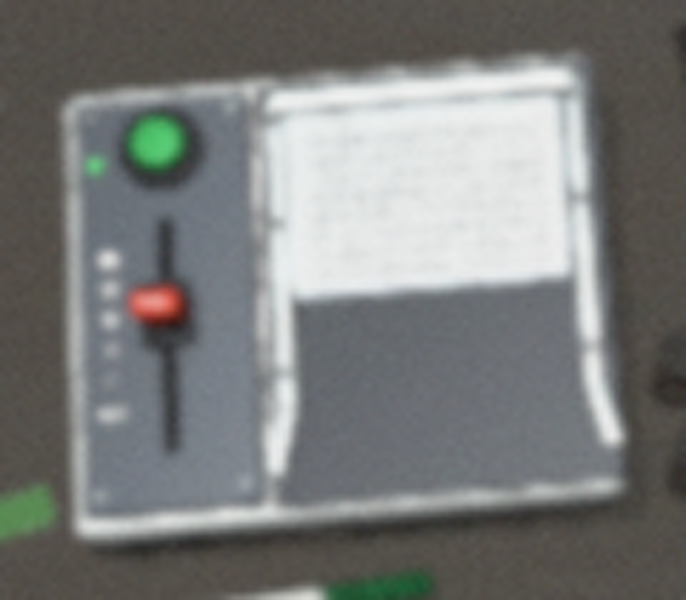

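The top view shows the plate flush against the stop bar (the bright gap is gone) and the button up. The lever is level with the third dot, allowing for tab-height parallax. I'll do one numeric lever check, then hand in.

```bash
python3 - <<'E'
from h import *
import pickle
def red(f):
    im=f['frame'].astype(int);R,G,B=[im[150:255,195:260,i] for i in range(3)]
    v,u=np.where((R>G+70)&(R>B+70));return unproj(f,(u.mean()+195,v.mean()+150),85)
a=red(pickle.load(open('top0.pkl','rb')));f=ctrl.grab_frame('top');b=red(f);print(a,b,b-a)
if 43<b[0]-a[0]<52: print(ctrl.hand_in())
E
```

```text
[439.87472826 227.37318995  85.        ] [484.87378871 226.71988213  85.        ] [44.99906045 -0.65330783  0.        ]
the job is handed in; nothing more can be done
None
```

I handed the job in at about 26.5 s of the 51 s limit. The plate is home, the lever is in the third stop, and the start button has been pressed and released; no verdict is reported.

**Plate:** I pushed it squarely with both fingertips until it met the stop firmly (10 N at TCP x≈477). The last top view shows it flush against the bar. Contact came about 2.5 mm earlier than the lever contact implied, which fits a box turned by about 1°, though the red/green colour centres suggested the opposite turn.

**Lever:** It went over three crests one at a time and was free of force after each. The last click moved it 14.0 mm, from the second to the third stop. It has moved 45 mm in total by the red-tab measurement; 42–48 mm was expected, depending on where in the free stretch it started. The tab is level with the third dot, and it never went past the third stop.

**Button:** It bottomed at z≈64 instead of the stated 60.
- The force readings (0 N at 72, 3 N at 68, about 5 N at 65, then a hard stop) fit a full 6 mm spring travel with the button top about 4 mm higher than stated.
- The first press looked blocked, so I lifted, recentred and pressed again; it therefore went fully down twice, plus a light partial press while probing.
- The highest force was about 33 N in total.
- It is up again in the last picture.

I did not measure the vials, timer, bottle and marker again at the end. The last top crop shows only the marker and the vials, at its edges, and they look unmoved. The arm is parked clear and touching nothing.

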